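# Read out a motion sensor on its swinging test bar

### The arm

A 7-joint arm with a two-finger parallel gripper is mounted at the origin on the work surface. World frame = base frame: x ahead of the robot, y to its left, z up, the work surface at z = 0. Lengths are in mm, angles in rad, forces in N, time in s.
With the tool pointing down it reaches from about 425 to 925 mm from the base axis. Payload 6.8 kg.
Tool frame: the origin (TCP) lies midway between the tips of the shut fingers; the grasp point (between the pads) lies 19 mm behind it (bot.grip_point_offset is the distance from the TCP to the grasp point, in mm); z points along the fingers, y is the direction in which the jaws open and shut (so a half turn about z gives the same grasp; the last joint's range is limited). The gripper opens to 88 mm and grips with 3 to 60 N. Pads are 20 mm wide; open, the fingers measure 115 mm over their backs; the gripper's body (75 mm by 178 mm) begins 61 mm behind the grasp point.
Start: joints at [1.085, 0.477, 0.022, 1.555, -0.011, 1.109, -0.083], TCP at [249.002, -627.412, 222.664] pointing down, gripper open.
Joint ranges: [-2.96, 2.96], [-0.34, 2.1], [-1.41, 1.46], [0.24, 2.44], [-1.37, 4.51], [0.17, 1.92], [-2.96, 2.96]. Speed limits (rad/s): [2.39, 2.39, 3.14, 3.14, 3.14, 3.14, 3.14].

### API

Orientations are given as a unit quaternion [x, y, z, w].
In Python, from rig import bot, grab_frame gives the robot as it stands.
- The arm moves only by the tool apply_moves, never from a script. Its arguments are lists of equal length, an entry for each row: "turn": the turn, a rotation vector about the world's x, y, z in units of 5 degrees (1.0 is 5 degrees), a list of three; "translation": the shift along the world's x, y, z in units of 40 mm (1.0 is 40 mm), a list of three; "jaw": the closure, from -1 (fully open) to 1 (shut). In form: {"turn": [[wx, wy, wz], ...], "translation": [[x, y, z], ...], "jaw": [jaw, ...]}. A call has 1 to 20 rows; each row is the pose to reach, as a shift and turn from the pose commanded when the call began; what a row does not reach only later rows make up. A row lasts 1/10 s, in which the tool goes at most 50 mm and 8.59 degrees, less where a joint would pass 70% of its speed; a pose out of reach is approached as far as the arm can. A call with a gripper value outside its range is refused whole. The fingers move at their own pace and stop on an object; the grip force is fixed at half the most. Time passes only in rows, so rows that repeat a pose let the fingers close. It gives the time, the measured TCP pose, the force and the opening at its end, in the units of the state.
- bot.read_state(): the state, without advancing time (a new reading comes with each control period).
- grab_frame(name): name is "side" or "top" or "wrist"; returns a dict with "pixels" (400x640x3 uint8, red, green, blue), "camera_matrix" (3x3 intrinsics, pixels), "rvec" (rotation vector, rad) and "tvec" (3), from world to camera coordinates, as OpenCV has them. Camera axes: x right, y down, z forward; pixel columns grow to the right and rows downward; lengths in mm; the calibration is good to about 2 mm. A picture is of the moment at which its call begins. There is no depth.
- bot.finish_job(): hands the job in, once; it reports no verdict.
The state is a dict: "time_s": time; "joint_positions": joint angles; "dq": joint speeds; "effort": joint torques, N m; "ee_pos": TCP position; "ee_rot": TCP orientation; "contact_force": force on the tool from outside, world axes, zero at the start; "wrist_torque": the same for the moment, N m; "grip_width": opening from 0.0 (shut) to 1.0 (fully open).
Only numpy, scipy, OpenCV 4.12 (cv2) and the standard library are available. Lean on these libraries where they do the work, as an engineer would, in place of code of your own. Each camera call takes 0.05 s, during which the arm holds its last target. There are 200 camera calls.

### The job

Test the motion sensor: by the rubber post at one end of the sprung bar, turn the bar about 45 degrees to either side (not as far as its stops) and let go so that it swings freely. While it swings well, keep the hand-held reader upright over the sensor board on the bar's other end, following the board to and fro without touching the bar or board, for six seconds without a break: reader centred over the board to within 20 mm, its underside about 25 mm (10 to 45 mm) above the sensor. Then stand the reader back upright in its round rest, let go of it, and leave the bar to swing out; leave everything else on the bench where it is.

Things in the scene. Friction and masses are not known exactly. Their poses are not given: they have to be found in the camera images.
- reader: grey round reader wand standing upright, 100 mm tall, 150 g: head 44 mm across in the lower 34 mm, tapering to a stem 26 mm across from 46 mm up to the top. Origin at the centre of its underside (the reading face), z up along the stem. Grip the stem from above, about 70 mm above the origin. The rubber-banded head may push the post.
- reader_rest: black round dish fixed on the bench in which the reader stands, 90 mm across; floor 6 mm above the bench, rim 14 mm high, inside about 70 mm across. Origin at the centre of its underside, on the bench.
- test_rig: fixed foot of the test rig: grey disc 140 mm across with a pedestal carrying the aluminium swing bar (300 x 36 mm, underside 50 mm, top 60 mm above the bench; dark steel counterweight below it at the post end). Origin on the bench under the pivot, z up. At joint 0 the bar lies along this frame's y axis, sensor board at +y, post at -y.
- swing (a joint): angle of the bar about the vertical pivot axis (rad), positive counter-clockwise seen from above; 0 at rest; stops at +-1.15. A torsion spring, nominal 0.03 N m/rad, returns it to 0; nominal inertia 0.0064 kg m2, so period about 2.9 s (the mass differs by -30 to +40 % from rig to rig). Hardly damped: let go, it swings on for half a minute or more.
- sensor (a point): top of the black chip in the middle of the sensor board, 70 mm above the bench, 130 mm from the pivot axis; the point to follow. The board: green, 44 x 50 mm, screwed flat on the bar, 10 mm high over the chip.
- post_top (a point): top centre of the black rubber post, 16 mm across, standing 45 mm up from the bar's top (post top 105 mm above the bench), 100 mm from the pivot axis at the other end of the bar from the board.
- pivot (a point): top centre of the steel hub cap (36 mm across) in the bar's middle, on the pivot axis, 72 mm above the bench.
- tape_roll: bystander, not to be moved: roll of white tape lying flat, 90 mm across, 24 mm high; origin at its underside
- mouse: bystander, not to be moved: black computer mouse, 100 x 60 x 32 mm; origin at its underside
- flux_jar: bystander, not to be moved: small jar with a white cap, 52 mm across, 55 mm high; origin at its underside
- screwdriver: bystander, not to be moved: screwdriver lying on the bench; origin at its underside
- spare_board: bystander, not to be moved: loose green circuit board, 50 x 70 x 9 mm; origin at its underside
- bottle_a: bystander, not to be moved: water bottle, 64 mm across, 210 mm tall; origin at its underside
- bottle_b: bystander, not to be moved: second water bottle, 64 mm across, 210 mm tall; origin at its underside
Things that resemble listed ones, but are neither listed nor needed, are in the scene too. Leave any blue look-alike of the reader alone.

How it is judged:
By the outcome, as a careful person would: the job done as asked, in the order asked, and still so for the second after the job is handed in, with the robot touching nothing.
It also fails if it takes over 61 s, if anything falls off the work surface, if the arm or the gripper's body presses on something with over 40 N, if the wrist force passes 120 N, or if a joint passes its speed limit or range.

## Working session

There is one attempt and no reset: what is moved stays moved. The work goes in short steps, Python scripts to look and compute and a tool call to move; the robot and the scene stay as the last step left them, time stands still between calls to the robot, and variables do not carry over. Pictures are saved under pics/ and viewed, about 8 in all and at most 12, crops included, and the job is handed in when it is done.

Besides the shell and the picture viewer there is one more tool, called after ">>>" as name(argument=value, ...) on one line, values as JSON. apply_moves: Moves the arm, as the interface text tells. Its arguments: {"type":"object","properties":{"turn":{"type":"array","items":{"type":"array","items":{"type":"number"}}},"translation":{"type":"array","items":{"type":"array","items":{"type":"number"}}},"jaw":{"type":"array","items":{"type":"number"}}},"required":["turn","translation","jaw"]}

```bash
mkdir -p pics; ls; cat > h.py <<'E'
import numpy as np, cv2
from rig import bot, grab_frame
def snap(n,f=None):
    d=grab_frame(n)
    if f: cv2.imwrite('pics/'+f,cv2.cvtColor(d['pixels'],cv2.COLOR_RGB2BGR))
    return d
def ray(d,uv):
    R,_=cv2.Rodrigues(np.array(d['rvec'],float)); t=np.array(d['tvec'],float).ravel()
    k=np.linalg.solve(np.array(d['camera_matrix']),[uv[0],uv[1],1.]); return -R.T@t, R.T@k
def at(d,uv,z):
    c,v=ray(d,uv); return c+v*(z-c[2])/v[2]
def proj(d,p):
    return cv2.projectPoints(np.array(p,float).reshape(-1,3),np.array(d['rvec'],float),np.array(d['tvec'],float),np.array(d['camera_matrix']),None)[0].reshape(-1,2)
E
python3 - <<'E'
from h import *
import pickle
t=snap('top','top0.png'); s=snap('side','side0.png')
pickle.dump((t,s),open('f0.pkl','wb'))
for d in(t,s): print(ray(d,(320,200)))
print(bot.read_state())
E
```

```text
pics
(array([ 265.86777713,   94.53156353, 1200.65392862]), array([ 0.23754356, -0.02001154, -0.97125314]))
(array([-278.51166161,  846.83679403,  863.93614391]), array([ 0.59516865, -0.55647032, -0.57991999]))
{'time_s': 0.1, 'joint_positions': array([ 1.08489528,  0.47770831,  0.02234052,  1.55631849, -0.01145676,
        1.10932885, -0.08309095]), 'dq': array([ 0.00188031, -0.00400261, -0.00030019, -0.00240158, -0.00140082,
       -0.00117948, -0.00175445]), 'effort': array([ 5.56649829e-03, -5.84085810e+01,  1.54034615e+00, -2.73312306e+01,
       -5.42614097e-02,  1.30496881e-02,  7.02940724e-05]), 'ee_pos': array([ 248.77229657, -626.90515738,  221.79945161]), 'ee_rot': array([ 9.82206208e-01,  1.87803879e-01, -2.29382225e-04, -7.84604498e-04]), 'contact_force': array([ 0.46767998, -0.27910554, -1.11288611]), 'wrist_torque': array([ 0.03280636, -0.02614532,  0.02189496]), 'grip_width': 1.0019878006269076}
```

View pics/top0.png

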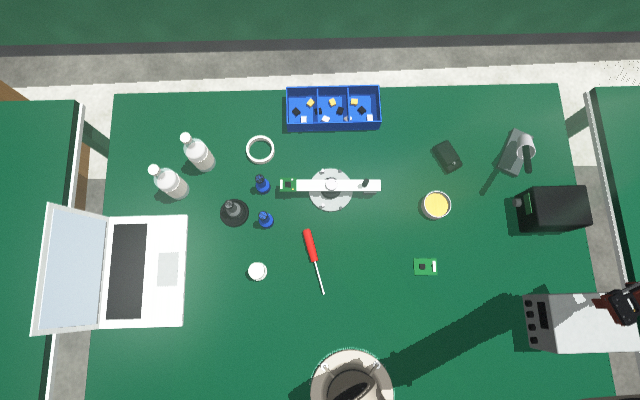

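View pics/side0.png

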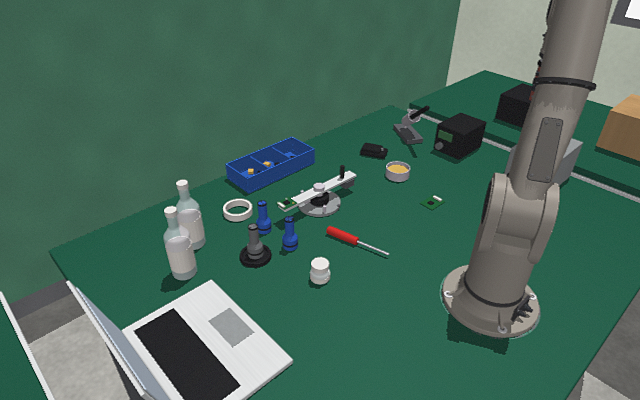

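The top view shows the grey reader in its black rest at about (233,210). The blue look-alikes are at (262,184) and (265,220), the flux jar is at (257,271), the board at (289,185) and the post at (365,183). I choose the grey one and check it in a close crop.

```bash
python3 - <<'E'
import pickle,cv2
t,s=pickle.load(open('f0.pkl','rb'))
a=cv2.resize(t['pixels'][155:240,210:390],None,fx=4.4,fy=4.4,interpolation=cv2.INTER_CUBIC)
b=cv2.resize(s['pixels'][150:270,225:365],None,fx=2,fy=2,interpolation=cv2.INTER_CUBIC)
cv2.imwrite('pics/c1.png',a[:,:,::-1]); print(a.shape)
b=cv2.resize(s['pixels'][155:275,230:370],None,fx=5,fy=5,interpolation=cv2.INTER_CUBIC)
cv2.imwrite('pics/c2.png',b[:,:,::-1]); print(b.shape)
E
```

```text
(374, 792, 3)
(600, 700, 3)
```

View pics/c1.png

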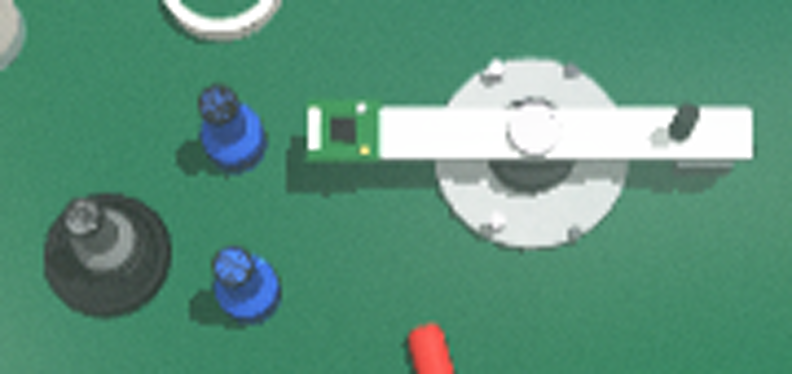

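View pics/c2.png

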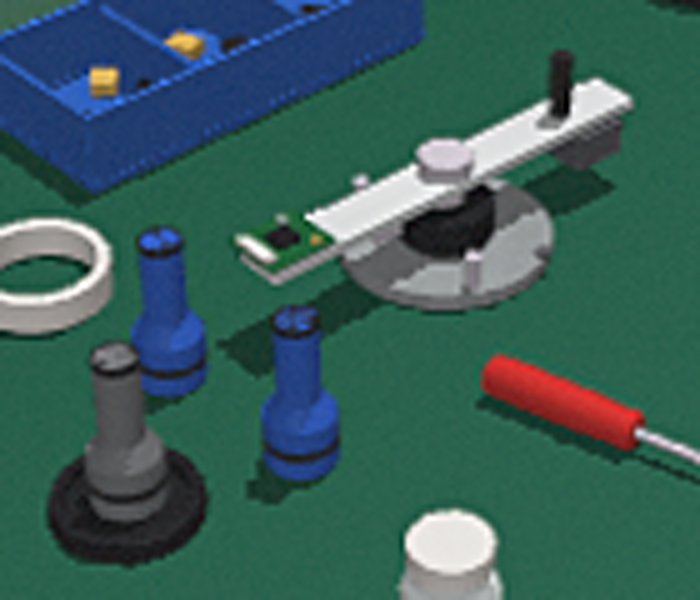

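The crops confirm it: the grey reader stands in the black rest at (107,255) in the top crop, with the blue ones beside it. The chip is at (343,129), the hub at (533,128) and the post top at (687,115). Next I triangulate.

```bash
cat >> h.py <<'E'
def T(u,v): return ((u+.5)/4.4+210-.5,(v+.5)/4.4+155-.5)
def S(u,v): return ((u+.5)/5+230-.5,(v+.5)/5+155-.5)
def tri(t,uv,s,uw):
    A=np.zeros((3,3));b=np.zeros(3)
    for d,p in((t,uv),(s,uw)):
        c,v=ray(d,p);v=v/np.linalg.norm(v);P=np.eye(3)-np.outer(v,v);A+=P;b+=P@c
    return np.linalg.solve(A,b)
E
python3 - <<'E'
from h import *
import pickle
np.set_printoptions(precision=1,suppress=True)
t,s=pickle.load(open('f0.pkl','rb'))
for n,a,b,z in[('reader',(83,215),(115,356),106),('chip',(343,129),(284,236),70),('hub',(533,128),(445,148),72),('post',(688,112),(562,56),105),('blueA',(217,102),(161,240),100),('blueB',(235,266),(297,320),100)]:
    print(n,at(t,T(*a),z),at(s,S(*b),z),tri(t,T(*a),s,S(*b)))
print('rest',at(t,T(107,255),8),at(s,S(128,504),12))
for n,p,z in[('tape',(260,150),24),('jar',(257,271),55),('sd handle',(305,232),20),('sd tip',(324,293),5),('bin bl',(287,130),45),('bin br',(381,125),45),('b1',(206,167),20),('b2',(183,194),20),('tin',(436,205),30)]: print(n,at(t,p,z))
E
```

```text
reader [530.9 333.5 106. ] [534.1 332.8 106. ] [531.1 333.7 107.9]
chip [594.6 166.5  70. ] [597.8 165.7  70. ] [594.7 167.   71.9]
hub [591.   37.6  72. ] [600.6  31.3  72. ] [590.   39.   80.2]
post [589.6 -63.4 105. ] [592.1 -63.9 105. ] [589.8 -62.8 106.3]
blueA [606.8 247.8 100. ] [609.5 246.1 100. ] [606.4 247.7 102.3]
blueB [495.5 235.7 100. ] [498.6 236.6 100. ] [496.5 236.6 100.7]
rest [525.2 337.4   8. ] [523.6 341.2  12. ]
tape [722.3 255.3  24. ]
jar [341.3 258.6  55. ]
sd handle [456.1 118.9  20. ]
sd tip [274.2  67.1   5. ]
bin bl [778.7 167.5  45. ]
bin br [ 787.5 -130.4   45. ]
b1 [671.8 425.3  20. ]
b2 [586.  493.3  20. ]
tin [ 526.2 -284.    30. ]
```

The choice holds: the grey reader is at about (532,333), the rest at (525,338), the pivot at (592,37), and the bar lies almost exactly along y. Now I move above the reader.

>>> apply_moves(turn=[[0,0,10],[0,0,10],[0,0,10],[0,0,10],[0,0,10],[0,0,10],[0,0,10],[0,0,10],[0,0,10],[0,0,10],[0,0,10],[0,0,20],[0,0,20],[0,0,20],[0,0,20],[0,0,20],[0,0,20],[0,0,20],[0,0,20],[0,0,20]], translation=[[8.8,10.7,0],[8.8,10.7,0],[8.8,10.7,0],[8.8,10.7,0],[8.8,10.7,0],[8.8,10.7,0],[8.8,10.7,0],[8.8,10.7,0],[8.8,10.7,0],[8.8,10.7,0],[8.8,10.7,0],[7.08,24,0],[7.08,24,0],[7.08,24,0],[7.08,24,0],[7.08,24,0],[7.08,24,0],[7.08,24,0],[7.08,24,0],[7.08,24,0]], jaw=[-1,-1,-1,-1,-1,-1,-1,-1,-1,-1,-1,-1,-1,-1,-1,-1,-1,-1,-1,-1])

```text
time_s: 2.1
ee_pos: [542.5, 245.5, 222.4]
ee_rot: [0.488, 0.873, -0.0, -0.0]
contact_force: [-0.5, -0.1, 0.0]
grip_width: 1.0
```

>>> apply_moves(turn=[[0,0,0],[0,0,0],[0,0,0],[0,0,0]], translation=[[-0.25,2.15,0],[-0.25,2.15,0],[-0.25,2.15,0],[-0.25,2.15,0]], jaw=[-1,-1,-1,-1])

```text
time_s: 2.5
ee_pos: [532.6, 330.4, 222.1]
ee_rot: [0.487, 0.874, -0.001, -0.0]
contact_force: [-0.2, -0.7, -0.5]
grip_width: 1.001
```

```bash
python3 - <<'E'
from h import *
w=snap('wrist','w1.png'); print(bot.read_state()['ee_pos'],bot.read_state()['time_s'])
print(proj(w,[[532,333,106],[525,338,14],[532,333,6]]), ray(w,(320,200)))
import pickle; pickle.dump(w,open('w1.pkl','wb'))
E
```

```text
[533.34406511 328.86572887 222.05886268] 2.55
[[318.19035127 186.97095697]
 [314.57977979 158.51411263]
 [317.58621398 164.32356055]] (array([491.97886469, 393.77258113, 384.82497245]), array([ 0.16253463, -0.23909935, -0.95749771]))
```

View pics/w1.png

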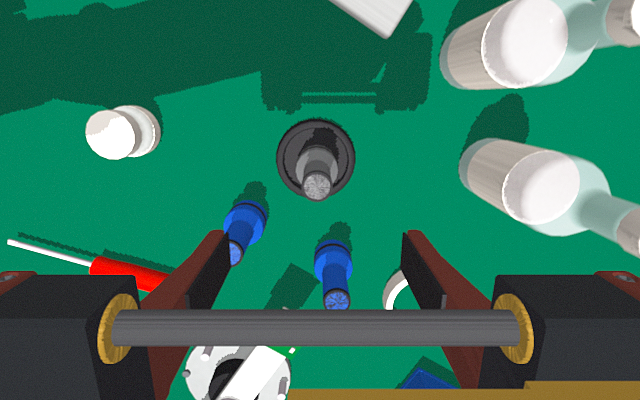

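The wrist view shows the grey reader's top at (316,185), predicted (318,187), and the rest's ring centred at (316,159). I refine from these and check clearance with the wrist pose.

```bash
python3 - <<'E'
from h import *
import pickle
w=pickle.load(open('w1.pkl','rb'))
print(at(w,(316.3,185.5),106),at(w,(316,159),12))
# fit rest dark outer rim ellipse? base of head
g=cv2.cvtColor(w['pixels'],cv2.COLOR_RGB2HSV)
m=((g[...,1]<60)&(g[...,2]<130)).astype(np.uint8); m[:100]=0;m[225:]=0;m[:,:260]=0;m[:,375:]=0
n,l,st,c=cv2.connectedComponentsWithStats(m); k=1+st[1:,4].argmax(); print(st[k])
ys,xs=np.nonzero(l==k); h=cv2.convexHull(np.c_[xs,ys].astype(np.float32)); print(cv2.fitEllipse(h))
E
```

```text
[529.98788058 333.24631743 106.        ] [526.77910229 338.06025265  12.        ]
[ 277  119   78   83 4069]
((315.2463073730469, 159.04458618164062), (77.69015502929688, 81.30933380126953), 0.07737679779529572)
```

>>> apply_moves(turn=[[0,0,0],[0,0,0],[0,0,0],[0,0,0],[0,0,0],[0,0,0]], translation=[[-0.05,0.08,-1],[-0.05,0.08,-2],[-0.05,0.08,-3],[-0.05,0.08,-4.07],[-0.05,0.08,-4.07],[-0.05,0.08,-4.07]], jaw=[-1,-1,-1,-1,-1,-1])

```text
time_s: 3.15
ee_pos: [531.8, 331.6, 60.2]
ee_rot: [0.488, 0.873, -0.001, -0.0]
contact_force: [-0.1, 0.2, 1.1]
grip_width: 1.003
```

>>> apply_moves(turn=[[0,0,0],[0,0,0],[0,0,0],[0,0,0],[0,0,0],[0,0,0],[0,0,0],[0,0,0]], translation=[[0,0,0],[0,0,0],[0,0,0],[0,0,0],[0,0,0],[0,0,0],[0,0,0],[0,0,0]], jaw=[1,1,1,1,1,1,1,1])

```text
time_s: 3.95
ee_pos: [531.1, 333.2, 59.8]
ee_rot: [0.487, 0.873, 0.0, -0.0]
contact_force: [0.8, 0.4, 0.6]
grip_width: 0.312
```

>>> apply_moves(turn=[[0,0,0],[0,0,0],[0,0,0],[0,0,0],[0,0,0],[0,0,0],[0,0,0],[0,0,0],[0,0,0],[0,0,0],[0,0,0],[0,0,0],[0,0,0],[0,0,0],[0,0,0],[0,0,0],[0,0,0]], translation=[[0,0,1],[0,0,2],[0,0,3],[0,0,4],[0,-1.1,4],[0,-2.3,4],[0,-3.5,4],[0,-4.7,4],[0,-5.9,4],[0,-7.1,4],[0,-8.3,4],[0,-9.4,4],[0,-10,4],[0,-10,3],[0,-10,2],[0,-10,2],[0,-10,2]], jaw=[1,1,1,1,1,1,1,1,1,1,1,1,1,1,1,1,1])

```text
time_s: 5.65
ee_pos: [530.9, -66.4, 140.0]
ee_rot: [0.487, 0.873, -0.0, -0.001]
contact_force: [0.2, 0.8, -1.2]
grip_width: 0.295
```

```bash
python3 - <<'E'
from h import *
w=snap('wrist'); t=snap('top')
p=bot.read_state()['ee_pos']; print(p)
a=np.vstack([cv2.resize(w['pixels'],(480,300)),cv2.resize(t['pixels'][100:260,180:436],(480,300))])
cv2.imwrite('pics/m2.png',a[:,:,::-1])
E
```

```text
[532.54522219 -66.40565294 141.78583126]
```

View pics/m2.png

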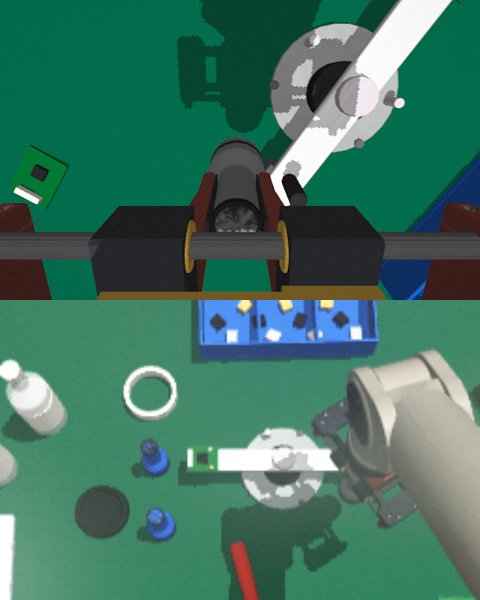

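The wrist view shows the reader hanging upright at (238,190) with the post just beyond it at (292,188). The top crop shows the empty rest at (102,511) and the bar still at rest. Next I push the post to +x, decelerating gently.

>>> apply_moves(turn=[[0,0,0],[0,0,0],[0,0,0],[0,0,0],[0,0,0],[0,0,0],[0,0,0],[0,0,0],[0,0,0],[0,0,0],[0,0,0],[0,0,0],[0,0,0],[0,0,0],[0,0,0],[0,0,0],[0,0,0],[0,0,0],[0,0,0],[0,0,0]], translation=[[0.35,0,0],[0.5,0,0],[0.65,0,0],[0.8,0,0],[0.95,0,0],[1.1,0,0],[1.3,0,0],[1.5,0,0],[1.7,0,0],[1.9,0.03,0],[2.1,0.07,0],[2.25,0.11,0],[2.4,0.16,0],[2.5,0.19,0],[2.6,0.22,0],[2.65,0.24,0],[2.7,0.25,0],[2.72,0.25,0],[2.72,0.25,0],[2.72,0.25,0]], jaw=[1,1,1,1,1,1,1,1,1,1,1,1,1,1,1,1,1,1,1,1])

```text
time_s: 7.75
ee_pos: [639.8, -57.1, 139.9]
ee_rot: [0.488, 0.873, -0.0, 0.0]
contact_force: [-0.7, -0.6, -1.3]
grip_width: 0.298
```

```bash
cat >> h.py <<'E'
PIV=np.array([592.4,36.6])
def board(d):
    """green board of the bar: bright-green blob on the circle r=130 at z~65 -> world angle from +y, CCW"""
    im=d['pixels']; h=cv2.cvtColor(im,cv2.COLOR_RGB2HSV)
    a=np.linspace(-1.3,1.3,521); sc=[]
    m=((h[...,0]>50)&(h[...,0]<68)&(h[...,1]>150)&(h[...,2]>90)).astype(np.float32)
    return m
E
python3 - <<'E'
from h import *
import pickle
fs=[snap('top') for _ in range(4)]; print(bot.read_state()['time_s'],bot.read_state()['ee_pos'])
s=snap('side')
pickle.dump((fs,s),open('f1.pkl','wb'))
a=np.vstack([cv2.resize(fs[-1]['pixels'][100:260,180:436],(480,300),interpolation=2),cv2.resize(s['pixels'][100:290,200:504],(480,300),interpolation=2)])
cv2.imwrite('pics/m3.png',a[:,:,::-1])
E
```

```text
7.95 [639.86881019 -56.94646457 139.88334868]
```

View pics/m3.png

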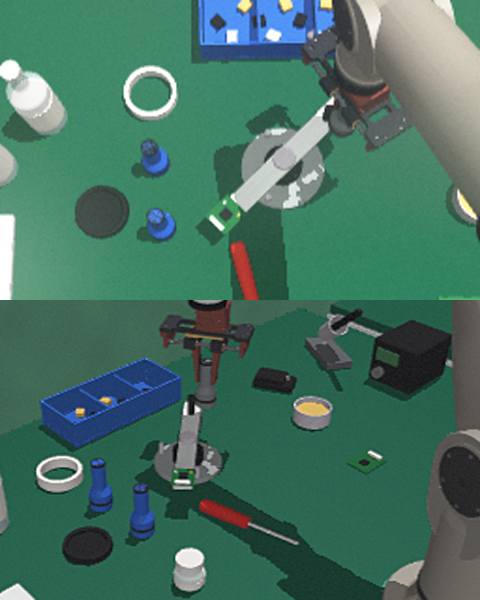

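The top crop shows the chip at (227,213) with the bar at about 45°. In the side crop the reader's head is against the post at (195,400). First I check an angle detector on these frames.

```bash
cat >> h.py <<'E'
def angle(d,lo=-1.1,hi=1.1,r=(75,147)):
    """world angle (CCW from +y) of the board arm: bar/board points differ from lateral background"""
    lab=cv2.cvtColor(cv2.GaussianBlur(d['pixels'],(3,3),0),cv2.COLOR_RGB2HSV).astype(np.float32)
    A=np.arange(lo,hi,.01); R=np.arange(r[0],106,3.)
    def smp(L):
        g=[[PIV[0]-rr*np.sin(a)-l*np.cos(a),PIV[1]+rr*np.cos(a)-l*np.sin(a),60] for a in A for rr in R for l in L]
        q=proj(d,g).astype(np.float32)
        v=cv2.remap(lab[...,1],q[:,:1],q[:,1:],cv2.INTER_LINEAR)
        return v.reshape(len(A),-1).mean(1)
    s=smp([-28,-24,24,28])-smp([-14,-7,0,7,14])
    k=np.clip(s.argmax(),2,len(A)-3); c=np.polyfit(A[k-2:k+3]-A[k],s[k-2:k+3],2)
    return A[k]-c[1]/(2*c[0]), s[k]
E
python3 - <<'E'
from h import *
import pickle
t,s0=pickle.load(open('f0.pkl','rb')); fs,s=pickle.load(open('f1.pkl','rb'))
for d in[t,s0]+fs+[s]: print(angle(d))
print(proj(fs[0],[[*(PIV+130*np.array([-np.sin(.761),np.cos(.761)])),70]]), at(fs[0],(301.1,213.6),70)[:2]-PIV)
print('rest',at(fs[0],(180+102/480*256,100+211.5*160/300),10))
E
```

```text
(np.float64(-0.015792513205902296), np.float32(99.63305))
(np.float64(-0.08017621336687694), np.float32(47.32953))
(np.float64(0.7671703030696455), np.float32(96.450485))
(np.float64(0.7665692990178193), np.float32(95.45965))
(np.float64(0.7676952472201406), np.float32(96.47514))
(np.float64(0.768045385199604), np.float32(95.93271))
(np.float64(0.2645414305035224), np.float32(56.373848))
[[300.16468677 213.68780612]] [-89.47071526  91.39087201]
rest [524.02323433 335.55731263  10.        ]
```

>>> apply_moves(turn=[[0,0,0],[0,0,0],[0,0,0],[0,0,0],[0,0,0]], translation=[[-0.6,-0.5,0.6],[-0.9,-0.7,1.5],[-1,-1,2.5],[-1,-1,3.5],[-1,-1,4]], jaw=[1,1,1,1,1])

```text
time_s: 8.5
ee_pos: [601.1, -97.2, 304.1]
ee_rot: [0.488, 0.873, 0.001, 0.002]
contact_force: [0.1, 0.8, -1.5]
grip_width: 0.291
```

```bash
cat > meas.py <<'E'
from h import *
import sys,json,os
n=int(sys.argv[1]); L=json.load(open('ang.json')) if os.path.exists('ang.json') else []
for _ in range(n):
    t=bot.read_state()['time_s']; d=snap('top'); a,s=angle(d); L.append([t,float(a),float(s)])
json.dump(L,open('ang.json','w')); print(np.round(L[-n:],3).tolist()); print(bot.read_state()['time_s'])
from scipy.optimize import least_squares
L=np.array([l for l in L if l[2]>60])
f=lambda p,t:p[0]+p[1]*np.exp(-p[4]*(t-8.2))*np.cos(p[2]*(t-8.2)+p[3])
b=min((least_squares(lambda p:np.r_[f(p,L[:,0])-L[:,1],(p[4]-.01)*.2],[-.02,.76,w,0,.01],loss='soft_l1',f_scale=.02) for w in(1.9,2.2,2.5)),key=lambda r:r.cost)
print(b.x,2*np.pi/b.x[2],np.abs(b.fun[:-1]).max()); json.dump(b.x.tolist(),open('fit.json','w'))
E
python3 meas.py 24
```

```text
[[8.5, 0.501, 101.306], [8.55, 0.446, 103.836], [8.6, 0.39, 104.617], [8.65, 0.326, 103.666], [8.7, 0.26, 104.496], [8.75, 0.185, 101.816], [8.8, 0.117, 100.847], [8.85, 0.046, 100.001], [8.9, -0.024, 103.344], [8.95, -0.094, 104.893], [9.0, -0.163, 103.719], [9.05, -0.232, 102.821], [9.1, -0.297, 105.716], [9.15, -0.361, 107.381], [9.2, -0.423, 107.665], [9.25, -0.481, 103.315], [9.3, -0.534, 103.875], [9.35, -0.583, 102.742], [9.4, -0.627, 107.862], [9.45, -0.665, 110.498], [9.5, -0.698, 111.114], [9.55, -0.725, 111.713], [9.6, -0.746, 113.569], [9.65, -0.76, 113.71]]
9.7
[-0.0018619   0.78118844  1.8323845   0.31516962  0.01046442] 3.428966638615225 0.0037535715133522884
```

>>> apply_moves(turn=[[0,0,0],[0,0,0],[0,0,0],[0,0,0],[0,0,0],[0,0,0],[0,0,0],[0,0,0],[0,0,0],[0,0,0]], translation=[[0,0,0],[0,0,0],[0,0,0],[0,0,0],[0,0,0],[0,0,0],[0,0,0],[0,0,0],[0,0,0],[0,0,0]], jaw=[1,1,1,1,1,1,1,1,1,1])

```text
time_s: 10.7
ee_pos: [599.9, -96.9, 299.8]
ee_rot: [0.488, 0.873, -0.0, -0.0]
contact_force: [-0.3, -0.1, -1.6]
grip_width: 0.299
```

```bash
python3 meas.py 16
```

```text
[[10.7, 0.123, 100.231], [10.75, 0.188, 101.827], [10.8, 0.258, 105.432], [10.85, 0.321, 103.702], [10.9, 0.38, 104.334], [10.95, 0.433, 103.121], [11.0, 0.482, 102.478], [11.05, 0.529, 101.31], [11.1, 0.569, 100.188], [11.15, 0.604, 97.235], [11.2, 0.637, 96.712], [11.25, 0.665, 94.969], [11.3, 0.684, 93.988], [11.35, 0.7, 92.255], [11.4, 0.709, 92.516], [11.45, 0.71, 92.0]]
11.5
[-0.01532619  0.78282361  1.84722666  0.28719803  0.02391032] 3.4014154462798425 0.004079627165897992
```

The fit is excellent, within 4 mrad: period 3.40 s and amplitude about 0.73 rad. Now I plan the joining move from t=11.5 with the tool at (600,-97,300).

```bash
cat > plan.py <<'E'
from h import *
import json,sys
p=json.load(open('fit.json'))
def sens(t):
    a=p[0]+p[1]*np.exp(-p[4]*(t-8.2))*np.cos(p[2]*(t-8.2)+p[3]); return np.array([PIV[0]-130*np.sin(a),PIV[1]+130*np.cos(a)])
LEAD=.01
def rows(t0,start,n,join=0,z=149.):
    start=np.array(start,float); out=[]
    for i in range(1,n+1):
        k=min(1,i/join) if join else 1; k=k*k*(3-2*k)
        xy=start[:2]*(1-k)+sens(t0+.1*i+LEAD)*k
        kz=min(1,max(0,(i-4)/(n-5))) if join else 1
        out.append(np.r_[xy,start[2]*(1-kz)+z*kz])
    u=np.round((np.array(out)-start)/40,2)
    print(u.tolist()); print('end cmd',(start+u[-1]*40).tolist(),'max step',np.linalg.norm(np.diff(np.vstack([np.zeros(3),u]),axis=0)*40,axis=1).max())
if __name__=='__main__':
    a=[float(x) for x in sys.argv[1:]]
    rows(a[0],a[1:4],int(a[4]),int(a[5]))
E
python3 plan.py 11.5 600 -97 300 20 14
```

```text
[[-0.03, 0.09, 0.0], [-0.12, 0.33, 0.0], [-0.22, 0.72, 0.0], [-0.32, 1.24, 0.0], [-0.38, 1.87, -0.25], [-0.36, 2.56, -0.5], [-0.25, 3.29, -0.75], [-0.05, 4.0, -1.01], [0.24, 4.64, -1.26], [0.59, 5.18, -1.51], [0.95, 5.58, -1.76], [1.3, 5.85, -2.01], [1.58, 5.96, -2.27], [1.77, 5.93, -2.52], [1.88, 5.84, -2.77], [1.93, 5.81, -3.02], [1.92, 5.82, -3.27], [1.85, 5.87, -3.52], [1.71, 5.97, -3.78], [1.52, 6.1, -3.78]]
end cmd [660.8, 147.0, 148.8] max step 31.284500954945724
```

>>> apply_moves(turn=[[0,0,0],[0,0,0],[0,0,0],[0,0,0],[0,0,0],[0,0,0],[0,0,0],[0,0,0],[0,0,0],[0,0,0],[0,0,0],[0,0,0],[0,0,0],[0,0,0],[0,0,0],[0,0,0],[0,0,0],[0,0,0],[0,0,0],[0,0,0]], translation=[[-0.03,0.09,0.0],[-0.12,0.33,0.0],[-0.22,0.72,0.0],[-0.32,1.24,0.0],[-0.38,1.87,-0.25],[-0.36,2.56,-0.5],[-0.25,3.29,-0.75],[-0.05,4.0,-1.01],[0.24,4.64,-1.26],[0.59,5.18,-1.51],[0.95,5.58,-1.76],[1.3,5.85,-2.01],[1.58,5.96,-2.27],[1.77,5.93,-2.52],[1.88,5.84,-2.77],[1.93,5.81,-3.02],[1.92,5.82,-3.27],[1.85,5.87,-3.52],[1.71,5.97,-3.78],[1.52,6.1,-3.78]], jaw=[1,1,1,1,1,1,1,1,1,1,1,1,1,1,1,1,1,1,1,1])

```text
time_s: 13.5
ee_pos: [659.1, 147.0, 146.8]
ee_rot: [0.488, 0.873, -0.001, -0.001]
contact_force: [-0.2, -1.0, -1.5]
grip_width: 0.295
```

```bash
python3 - <<'E'
from plan import *
import pickle
st=bot.read_state(); t=st['time_s']; print(t,st['ee_pos'],sens(t))
d=snap('top'); w=snap('wrist'); pickle.dump((t,d,w),open('f2.pkl','wb')); print(angle(d)); t=bot.read_state()['time_s'];print(t)
a=np.vstack([cv2.resize(w['pixels'],(480,300)),cv2.resize(d['pixels'][100:260,180:436],(480,300))])
cv2.imwrite('pics/m4.png',a[:,:,::-1])
rows(t,[660.8,147,148.8],20)
E
```

```text
13.5 [659.0661228  147.03484918 146.75612183] [661.80704528 146.52116295]
(np.float64(-0.5472301635214525), np.float32(46.9044))
13.6
[[-0.56, 0.28, 0.0], [-0.92, 0.39, 0.0], [-1.31, 0.46, 0.0], [-1.71, 0.49, 0.0], [-2.12, 0.46, 0.0], [-2.5, 0.39, 0.0], [-2.84, 0.29, 0.0], [-3.13, 0.17, 0.0], [-3.36, 0.04, 0.0], [-3.53, -0.06, 0.0], [-3.63, -0.14, 0.0], [-3.68, -0.18, 0.0], [-3.67, -0.17, 0.0], [-3.6, -0.12, 0.0], [-3.47, -0.03, 0.0], [-3.28, 0.09, 0.0], [-3.03, 0.21, 0.0], [-2.73, 0.33, 0.0], [-2.38, 0.42, 0.0], [-2.0, 0.48, 0.0]]
end cmd [580.8, 166.2, 148.8] max step 25.043961347997648
```

View pics/m4.png

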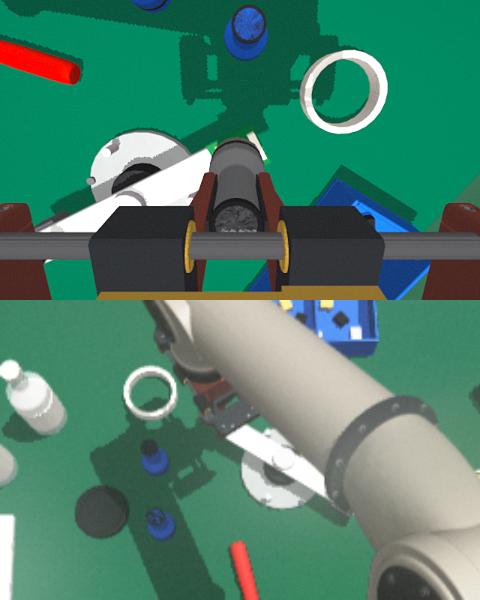

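The wrist view shows the reader head at (238,170) right over the green board. In the top view the bar is at the predicted angle (−0.55 against −0.56 predicted). I go on tracking.

>>> apply_moves(turn=[[0,0,0],[0,0,0],[0,0,0],[0,0,0],[0,0,0],[0,0,0],[0,0,0],[0,0,0],[0,0,0],[0,0,0],[0,0,0],[0,0,0],[0,0,0],[0,0,0],[0,0,0],[0,0,0],[0,0,0],[0,0,0],[0,0,0],[0,0,0]], translation=[[-0.56,0.28,0.0],[-0.92,0.39,0.0],[-1.31,0.46,0.0],[-1.71,0.49,0.0],[-2.12,0.46,0.0],[-2.5,0.39,0.0],[-2.84,0.29,0.0],[-3.13,0.17,0.0],[-3.36,0.04,0.0],[-3.53,-0.06,0.0],[-3.63,-0.14,0.0],[-3.68,-0.18,0.0],[-3.67,-0.17,0.0],[-3.6,-0.12,0.0],[-3.47,-0.03,0.0],[-3.28,0.09,0.0],[-3.03,0.21,0.0],[-2.73,0.33,0.0],[-2.38,0.42,0.0],[-2.0,0.48,0.0]], jaw=[1,1,1,1,1,1,1,1,1,1,1,1,1,1,1,1,1,1,1,1])

```text
time_s: 15.6
ee_pos: [582.0, 167.2, 148.5]
ee_rot: [0.487, 0.873, 0.0, -0.0]
contact_force: [0.2, -0.2, -1.6]
grip_width: 0.294
```

```bash
python3 - <<'E'
from plan import *
import pickle
st=bot.read_state(); t=st['time_s']; print(t,st['ee_pos'],sens(t))
rows(t,[580.8,166.2,148.8],20)
E
```

```text
15.6 [582.02353262 167.19192345 148.5465203 ] [579.10968468 165.91885987]
[[0.39, 0.01, 0.0], [0.77, -0.03, 0.0], [1.14, -0.1, 0.0], [1.46, -0.21, 0.0], [1.74, -0.33, 0.0], [1.96, -0.45, 0.0], [2.12, -0.56, 0.0], [2.23, -0.63, 0.0], [2.27, -0.66, 0.0], [2.26, -0.66, 0.0], [2.19, -0.61, 0.0], [2.07, -0.52, 0.0], [1.89, -0.41, 0.0], [1.65, -0.29, 0.0], [1.36, -0.17, 0.0], [1.03, -0.08, 0.0], [0.67, -0.01, 0.0], [0.3, 0.01, 0.0], [-0.08, -0.01, 0.0], [-0.43, -0.07, 0.0]]
end cmd [563.5999999999999, 163.39999999999998, 148.8] max step 15.605127362504929
```

>>> apply_moves(turn=[[0,0,0],[0,0,0],[0,0,0],[0,0,0],[0,0,0],[0,0,0],[0,0,0],[0,0,0],[0,0,0],[0,0,0],[0,0,0],[0,0,0],[0,0,0],[0,0,0],[0,0,0],[0,0,0],[0,0,0],[0,0,0],[0,0,0],[0,0,0]], translation=[[0.39,0.01,0.0],[0.77,-0.03,0.0],[1.14,-0.1,0.0],[1.46,-0.21,0.0],[1.74,-0.33,0.0],[1.96,-0.45,0.0],[2.12,-0.56,0.0],[2.23,-0.63,0.0],[2.27,-0.66,0.0],[2.26,-0.66,0.0],[2.19,-0.61,0.0],[2.07,-0.52,0.0],[1.89,-0.41,0.0],[1.65,-0.29,0.0],[1.36,-0.17,0.0],[1.03,-0.08,0.0],[0.67,-0.01,0.0],[0.3,0.01,0.0],[-0.08,-0.01,0.0],[-0.43,-0.07,0.0]], jaw=[1,1,1,1,1,1,1,1,1,1,1,1,1,1,1,1,1,1,1,1])

```text
time_s: 17.6
ee_pos: [561.8, 164.3, 148.8]
ee_rot: [0.487, 0.873, -0.0, -0.0]
contact_force: [-0.5, -1.0, -1.1]
grip_width: 0.296
```

```bash
python3 - <<'E'
from plan import *
import pickle
st=bot.read_state(); t=st['time_s']; print(t,st['ee_pos'],sens(t))
d=snap('wrist'); a=d['pixels']; pickle.dump((t,d),open('f3.pkl','wb'))
cv2.imwrite('pics/w5.png',a[140:330,180:480,::-1])
t=bot.read_state()['time_s']; print(t)
rows(t,[563.6,163.4,148.8],20)
E
```

```text
17.6 [561.76922265 164.34300564 148.79574634] [565.02641186 163.68535192]
17.65
[[-0.46, -0.14, 0.0], [-0.7, -0.25, 0.0], [-0.89, -0.35, 0.0], [-1.02, -0.43, 0.0], [-1.1, -0.48, 0.0], [-1.12, -0.49, 0.0], [-1.08, -0.46, 0.0], [-0.98, -0.4, 0.0], [-0.83, -0.31, 0.0], [-0.63, -0.21, 0.0], [-0.37, -0.11, 0.0], [-0.07, -0.02, 0.0], [0.27, 0.05, 0.0], [0.63, 0.08, 0.0], [0.99, 0.07, 0.0], [1.34, 0.02, 0.0], [1.66, -0.06, 0.0], [1.94, -0.16, 0.0], [2.17, -0.26, 0.0], [2.36, -0.36, 0.0]]
end cmd [658.0, 149.0, 148.8] max step 19.233304448274094
```

View pics/w5.png

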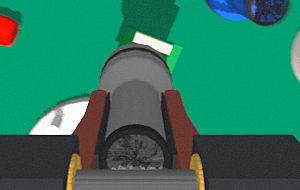

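The wrist crop shows the reader head over the board, with the white edge strip peeking out at (155,42). I check the fit from that strip without spending any time.

```bash
python3 - <<'E'
from plan import *
import pickle
t,d=pickle.load(open('f3.pkl','rb'))
v=at(d,(333,182),66)[:2]-PIV; s=sens(t)-PIV
print(v,np.hypot(*v),np.arctan2(-v[0],v[1]),np.arctan2(-s[0],s[1]))
E
```

```text
[-28.63315447 146.52739543] 149.29881160143535 0.1929797800890747 0.2121539687042186
```

>>> apply_moves(turn=[[0,0,0],[0,0,0],[0,0,0],[0,0,0],[0,0,0],[0,0,0],[0,0,0],[0,0,0],[0,0,0],[0,0,0],[0,0,0],[0,0,0],[0,0,0],[0,0,0],[0,0,0],[0,0,0],[0,0,0],[0,0,0],[0,0,0],[0,0,0]], translation=[[-0.46,-0.14,0.0],[-0.7,-0.25,0.0],[-0.89,-0.35,0.0],[-1.02,-0.43,0.0],[-1.1,-0.48,0.0],[-1.12,-0.49,0.0],[-1.08,-0.46,0.0],[-0.98,-0.4,0.0],[-0.83,-0.31,0.0],[-0.63,-0.21,0.0],[-0.37,-0.11,0.0],[-0.07,-0.02,0.0],[0.27,0.05,0.0],[0.63,0.08,0.0],[0.99,0.07,0.0],[1.34,0.02,0.0],[1.66,-0.06,0.0],[1.94,-0.16,0.0],[2.17,-0.26,0.0],[2.36,-0.36,0.0]], jaw=[1,1,1,1,1,1,1,1,1,1,1,1,1,1,1,1,1,1,1,1])

```text
time_s: 19.65
ee_pos: [658.7, 148.6, 148.5]
ee_rot: [0.488, 0.873, -0.0, -0.0]
contact_force: [0.1, -0.1, -1.2]
grip_width: 0.294
```

```bash
python3 - <<'E'
from plan import *
st=bot.read_state(); t=st['time_s']; print(t,st['ee_pos'],sens(t))
rows(t,[658,149,148.8],20)
E
```

```text
19.65 [658.74358397 148.60947956 148.5128525 ] [657.20514934 149.29557498]
[[0.12, -0.08, 0.0], [0.19, -0.13, 0.0], [0.21, -0.14, 0.0], [0.18, -0.11, 0.0], [0.09, -0.06, 0.0], [-0.06, 0.03, 0.0], [-0.25, 0.13, 0.0], [-0.5, 0.23, 0.0], [-0.79, 0.33, 0.0], [-1.11, 0.4, 0.0], [-1.45, 0.43, 0.0], [-1.8, 0.44, 0.0], [-2.14, 0.4, 0.0], [-2.45, 0.34, 0.0], [-2.72, 0.25, 0.0], [-2.95, 0.16, 0.0], [-3.13, 0.08, 0.0], [-3.25, 0.01, 0.0], [-3.33, -0.03, 0.0], [-3.34, -0.04, 0.0]]
end cmd [524.4, 147.4, 148.8] max step 14.00571312000928
```

>>> apply_moves(turn=[[0,0,0],[0,0,0],[0,0,0],[0,0,0],[0,0,0],[0,0,0],[0,0,0],[0,0,0],[0,0,0],[0,0,0],[0,0,0],[0,0,0],[0,0,0],[0,0,0],[0,0,0],[0,0,0],[0,0,0],[0,0,0],[0,0,0],[0,0,0]], translation=[[0.12,-0.08,0.0],[0.19,-0.13,0.0],[0.21,-0.14,0.0],[0.18,-0.11,0.0],[0.09,-0.06,0.0],[-0.06,0.03,0.0],[-0.25,0.13,0.0],[-0.5,0.23,0.0],[-0.79,0.33,0.0],[-1.11,0.4,0.0],[-1.45,0.43,0.0],[-1.8,0.44,0.0],[-2.14,0.4,0.0],[-2.45,0.34,0.0],[-2.72,0.25,0.0],[-2.95,0.16,0.0],[-3.13,0.08,0.0],[-3.25,0.01,0.0],[-3.33,-0.03,0.0],[-3.34,-0.04,0.0]], jaw=[1,1,1,1,1,1,1,1,1,1,1,1,1,1,1,1,1,1,1,1])

```text
time_s: 21.65
ee_pos: [524.3, 147.3, 148.7]
ee_rot: [0.488, 0.873, 0.0, 0.0]
contact_force: [-0.1, 0.3, -1.4]
grip_width: 0.291
```

>>> apply_moves(turn=[[0,0,0],[0,0,0],[0,0,0],[0,0,0],[0,0,0],[0,0,0],[0,0,0],[0,0,0],[0,0,0],[0,0,0],[0,0,0],[0,0,0]], translation=[[0,0,1],[0,0,1.9],[0,0.8,1.9],[0,1.8,1.9],[0,2.8,1.9],[0,3.7,1.9],[0.03,4.4,1.9],[0.03,4.74,1.9],[0.03,4.74,0.9],[0.03,4.74,0],[0.03,4.74,-0.8],[0.03,4.74,-0.8]], jaw=[1,1,1,1,1,1,1,1,1,1,1,1])

```text
time_s: 22.85
ee_pos: [523.6, 333.8, 112.1]
ee_rot: [0.488, 0.873, -0.004, -0.002]
contact_force: [-0.3, -1.3, -2.1]
grip_width: 0.292
```

```bash
python3 - <<'E'
from plan import *
st=bot.read_state(); t=st['time_s']; print(t,st['ee_pos']); s=sens(t)-PIV
d=snap('top'); print(angle(d),np.arctan2(-s[0],s[1]))
w=snap('wrist')
a=np.hstack([cv2.resize(w['pixels'][60:260,180:480],(480,320)),cv2.resize(d['pixels'][160:260,200:300],(320,320))])
cv2.imwrite('pics/m6.png',a[:,:,::-1])
E
```

```text
22.85 [523.60930825 333.78590093 112.05108426]
(np.float64(-0.34385053024255885), np.float32(54.311817)) -0.3471142850222686
```

View pics/m6.png

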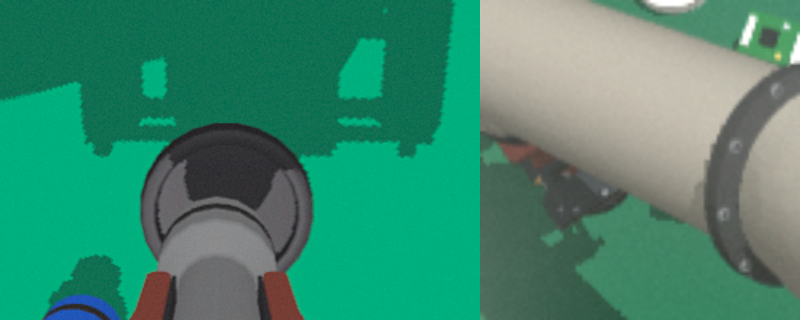

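The wrist crop shows the head about 4 mm left of the dish centre at (227,205). The swing still agrees with the fit. I nudge over and lower.

>>> apply_moves(turn=[[0,0,0],[0,0,0],[0,0,0],[0,0,0],[0,0,0],[0,0,0],[0,0,0],[0,0,0]], translation=[[0.05,0.05,-0.3],[0.05,0.05,-0.6],[0.05,0.05,-0.9],[0.05,0.05,-1.1],[0.05,0.05,-1.25],[0.05,0.05,-1.35],[0.05,0.05,-1.4],[0.05,0.05,-1.4]], jaw=[1,1,1,1,1,1,1,1])

```text
time_s: 23.75
ee_pos: [527.5, 339.2, 60.6]
ee_rot: [0.487, 0.873, -0.0, -0.0]
contact_force: [-0.7, 0.3, -1.4]
grip_width: 0.297
```

>>> apply_moves(turn=[[0,0,0],[0,0,0],[0,0,0],[0,0,0],[0,0,0],[0,0,0],[0,0,0],[0,0,0],[0,0,0]], translation=[[0,0,-0.02],[0,0,-0.03],[0,0,-0.03],[0,0,-0.03],[0,0,-0.03],[0,0,-0.03],[0,0,-0.03],[0,0,-0.03],[0,0,-0.03]], jaw=[1,1,1,-1,-1,-1,-1,-1,-1])

```text
time_s: 24.65
ee_pos: [527.6, 339.2, 59.5]
ee_rot: [0.488, 0.873, 0.0, 0.0]
contact_force: [0.7, 0.0, 0.0]
grip_width: 0.799
```

>>> apply_moves(turn=[[0,0,0],[0,0,0],[0,0,0],[0,0,0],[0,0,0],[0,0,0],[0,0,0]], translation=[[0,0,0.5],[0,0,1.5],[0,0,2.5],[0,0,3.5],[0,0,4.5],[0,0,4.5],[0,0,4.5]], jaw=[-1,-1,-1,-1,-1,-1,-1])

```text
time_s: 25.35
ee_pos: [527.9, 339.4, 240.4]
ee_rot: [0.488, 0.873, 0.001, 0.001]
contact_force: [0.2, -0.3, 0.0]
grip_width: 0.996
```

```bash
python3 - <<'E'
from plan import *
st=bot.read_state(); t=st['time_s']; print(t,st['ee_pos'],st['dq'].round(3))
w=snap('wrist');d=snap('side')
a=np.vstack([cv2.resize(w['pixels'],(480,300)),cv2.resize(d['pixels'][100:290,200:504],(480,300))])
cv2.imwrite('pics/m7.png',a[:,:,::-1])
E
```

```text
25.35 [527.89589066 339.39157794 240.37004291] [-0.003  0.031  0.013  0.038  0.003 -0.004  0.   ]
```

View pics/m7.png

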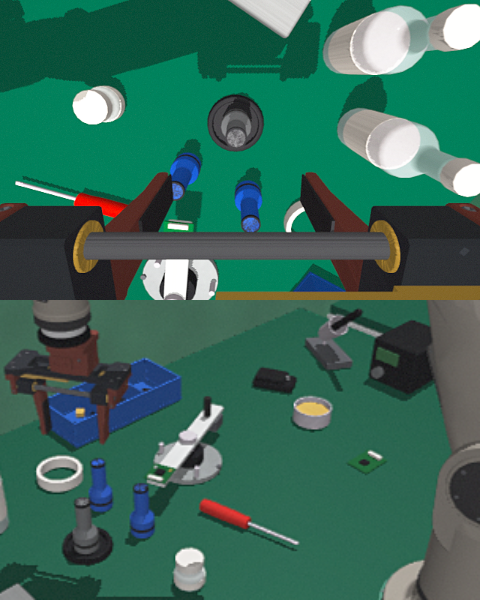

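The reader stands upright in its rest, at (235,125) in the wrist half and (85,530) in the side half. The gripper is clear and open, the bar is still swinging and the other objects have not moved. I hand the job in.

```bash
python3 -c "
from rig import bot
print(bot.finish_job())"
```

```text
the job is handed in; nothing more can be done
None
```

The motion-sensor test is done and handed in at about 25.5 s, under the 61 s limit. I have no verdict back.

- **Release:** I pushed the post with the reader's head until the bar was 0.78 rad (45°) from rest, then let go. The fit to the swing gave a period of 3.40 s and an amplitude of about 0.73 rad just before tracking.
- **Tracking:** The reader followed the board from about 13.5 s to 21.65 s, upright and with its underside about 25 mm above the sensor. Where I compared them, every 2 s or so, its position was within about 4 mm of the predicted sensor point. I held it still for two camera checks during this, of 0.1 s and 0.05 s, when it could lag by at most about 17 mm. The longest run without a long hold, 13.7 s to 21.65 s, is nearly 8 s. I saw no contact forces on the arm while tracking.
- **Camera checks on the prediction:**

| Time | Seen (rad) | Predicted (rad) | Note |
|---|---|---|---|
| 13.5 s | −0.547 | −0.563 | top view, bar partly hidden |
| 17.6 s | 0.193 | 0.212 | from the board's edge strip, wrist view |
| 22.85 s | −0.344 | −0.347 | top view, after tracking ended |

- **Return:** The last pictures show the reader upright in its rest, released, and the gripper open and clear above it. The bar was still swinging, and the other objects in view looked unmoved.

No check failed. The side view was no use for measuring the bar's angle: it read −0.08 rad at rest and 0.26 at the 45° hold, where the top view read −0.016 and 0.77. I used only the top camera for the fit.

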